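Lay the carving board down on its taped spot

TASK

Get the carving station ready using only the fingertips to push, without gripping or lifting anything: the wooden carving board stands on its long edge on the worktop. Push it gently along, still standing, until its foot is at the near line of the green taped spot, then push it over near its top so that it falls away from its grooved face and lies flat within the tape outline, groove side up (on the tape is fine, sticking out past it is not). Leave the two jars and the pepper mill where they stand.

Things in the scene. Friction and masses are not known exactly. Their poses are not given: they have to be found in the camera images.
- board: Loose wooden carving board, 38 mm thick, 220 mm long, 150 mm high as it stands on a long edge; about 0.8 kg. Origin: centre of its underside as it stands. z up its height, y along its length, x through its thickness: the -x face carries the dark juice groove, the +x face is plain and looks towards the taped spot (its x within 0.1 rad of the spot's x), 40 to 100 mm short of where it belongs.
- foot_l (a point): corner of the board: lower edge of the plain (+x) face, +y end; (19, 110, 0) mm in the board's frame. Pushed on the groove face below about 25 mm height the board slides standing; pushed above about 50 mm it tips about this lower edge, which then shifts forward under 10 mm. 1 to 2 N near the top is enough; past 0.25 rad of lean it falls by itself.
- foot_r (a point): corner of the board: lower edge of the plain face, -y end; (19, -110, 0) mm
- top_l (a point): corner of the board: upper edge of the plain face, +y end; (19, 110, 150) mm
- top_r (a point): corner of the board: upper edge of the plain face, -y end; (19, -110, 150) mm
- carving_spot: Rectangle of flat green tape on the worktop (fixed, nothing catches on it): tape 19 mm wide, 160 x 240 mm inside (x by y), 198 x 278 mm outside. Origin: its centre, at z = 0; x across the short side, away from the standing board; y along the long side. The near line is the long tape at -x. A board lying centred has its plain face's lower edge at x = -75 mm, upper at +75 mm.
- jar_a: loose filled jar with red cap, diameter 68 mm, 115 mm high, beyond the far (+x) line of the spot; a body whose z axis points up; origin: centre of its underside. 
- jar_b: second jar like the first, standing beside it; a body whose z axis points up; origin: centre of its underside. 
- pepper_mill: loose turned dark-wood pepper mill, diameter 58 mm, 168 mm high, beyond the far line of the spot; a body whose z axis points up; origin: centre of its underside. 
Things that resemble listed ones, but are neither listed nor needed, are in the scene too. Several things have the shape of the board; the one meant has the colours described above.

How it is judged (in metres and radians):
On the way, in this order (a step that is already met when the one before it is completed fails the run):
1. the board, still upright, is slid up: the lower edge of its plain face is past the outer edge of the near tape along its whole length, and not more than 50 mm past it (angle between board's own z axis and vertical below 0.1 rad and x of foot_l in the frame of carving_spot between -0.1 and -0.05 m and x of foot_r in the frame of carving_spot between -0.1 and -0.05 m), for 0.2 s.
2. the fingers push on the board high up (grasp point more than 75 mm above the worktop) (contact force between the fingers and board above 0.2 N and height (world z) of the grasp point above 0.075 m), for 0.05 s.
3. the board has gone over on to its plain face (angle between board's own x axis and vertical above 2.9 rad), for 0.1 s.
At the end, for the whole second after the job is handed in: The board lies flat (within 0.06 rad) on its plain face, groove up, at rest, with all four corners within the outer edge of the tape (1 mm allowed); jars and mill stand upright within 15 mm of where they started (x of foot_l in the frame of carving_spot between -0.1 and 0.1 m and y of foot_l in the frame of carving_spot between -0.14 and 0.14 m and x of foot_r in the frame of carving_spot between -0.1 and 0.1 m and y of foot_r in the frame of carving_spot between -0.14 and 0.14 m and x of top_l in the frame of carving_spot between -0.1 and 0.1 m and y of top_l in the frame of carving_spot between -0.14 and 0.14 m and x of top_r in the frame of carving_spot between -0.1 and 0.1 m and y of top_r in the frame of carving_spot between -0.14 and 0.14 m and angle between board's own x axis and vertical above 3.08 rad and height (world z) of board below 0.03 m and linear speed of board below 0.01 m/s and distance of each of jar_a, jar_b, pepper_mill from where it was at the start of the episode below 0.015 m and angle between each of jar_a, jar_b, pepper_mill's own z axis and vertical below 0.2 rad); the robot touches nothing.
It fails at once if the board is gripped or shoved hard: the fingers press on it with more than 25 N in all (contact force between the fingers and board above 25 N).
It fails at once if the board is lifted: the edge it tips over rises more than 20 mm off the worktop (height (world z) of any of foot_l, foot_r above 0.02 m).
It fails at once if a jar or the mill is moved by more than 15 mm or tipped (not (distance of jar_a from where it was at the start of the episode below 0.015 m) or not (distance of jar_b from where it was at the start of the episode below 0.015 m) or not (distance of pepper_mill from where it was at the start of the episode below 0.015 m) or not (angle between jar_a's own z axis and vertical below 0.2 rad) or not (angle between jar_b's own z axis and vertical below 0.2 rad) or not (angle between pepper_mill's own z axis and vertical below 0.2 rad)).
It also fails if it takes over 38 s, if anything falls off the work surface, if the arm or the gripper's body presses on something with over 40 N, if the wrist force passes 120 N, or if a joint passes its speed limit or range.

ROBOT

A 6-joint arm with a two-finger parallel gripper is mounted at the origin on the work surface. World frame = base frame: x ahead of the robot, y to its left, z up, the work surface at z = 0. Lengths are in mm, angles in degrees, forces in N, time in s.
With the tool pointing down it reaches from about 350 to 875 mm from the base axis. Payload 4.2 kg.
Tool frame: the origin (TCP) lies midway between the tips of the shut fingers; the grasp point (between the pads) lies 19 mm behind it (pinch_z is the z of the grasp point in the tool frame, in mm); z points along the fingers, y is the line along which they close (so a half turn about z gives the same grasp; the last joint's range is limited). The gripper opens to 85 mm and grips with 20 to 120 N. Pads are 22 mm wide; open, the fingers measure 114 mm over their backs; the gripper's body (76 mm by 85 mm) begins 54 mm behind the grasp point. The pads swing forward as they close: fully open they stand 13 mm farther back than shut.
Start: joints at [-50.558, 22.042, 0.453, 0, -68.411, -14.817], TCP at [260.443, -568.127, 231.312] pointing down, gripper open.
Joint ranges: [-179.83, 179.83], [-69.29, 118.12], [-61.27, 80.66], [-181.25, 117.63], [-171.15, -9.14], [-177.46, 177.46]. Speed limits (degrees/s): [159.86, 159.86, 180, 180, 180, 180].

INTERFACE

Orientations are given as a 3x3 rotation matrix whose columns are the frame's x, y, z axes.
In Python, from station import get_state, read_camera, job_done, boxes_of, pinch_z gives the robot as it stands.
- The arm moves only by the tool arm_command, never from a script. Its argument "steps" is a list of rows, each an object of numbers: "tx", "ty", "tz": the shift along the tool's x, y, z in units of 40 mm (1.0 is 40 mm); "rx", "ry", "rz": the turn, a rotation vector about the tool's x, y, z in rad; "grip": the gripper's target within -1 to 1 (fully open at 1, half-way at 0, shut at -1). In form: [{"tx": .., "ty": .., "tz": .., "rx": .., "ry": .., "rz": .., "grip": ..}, ...]. A call has 1 to 10 rows; each row is the pose to reach, as a shift and turn from the pose commanded when the call began, along the tool's axes at that moment; what a row does not reach only later rows make up. A row lasts 1/12 s, in which the tool goes at most 41.7 mm and 7.16 degrees, less where a joint would pass 70% of its speed; a pose out of reach is approached as far as the arm can. A call with a gripper value outside its range is refused whole. The fingers move at their own pace and stop on an object; "grip_force" is the grip in N (left out, the last holds). Time passes only in rows, so rows that repeat a pose let the fingers close. It gives the time, the measured TCP pose, the force, the opening and the grip force at its end, in the units of the state.
- get_state(): the state, without advancing time (a new reading comes with each control period).
- read_camera(name): name is "scene" or "top" or "wrist"; returns a dict with "image" (480x640x3 uint8, red, green, blue), "intrinsics" (3x3 intrinsics, pixels), "rvec" (rotation vector, rad) and "tvec" (3), from world to camera coordinates, as OpenCV has them; the wrist camera has in their place "tool_from_camera" (4x4, takes a point from camera to tool coordinates, whose origin is the TCP and whose axes are the flange's). Camera axes: x right, y down, z forward; pixel columns grow to the right and rows downward; lengths in mm; the calibration is good to about 2 mm. A picture is of the moment at which its call begins: read the wrist's pose just before it. There is no depth.
- job_done(): hands the job in; it is judged then, once.
Trained networks look in the newest picture that a camera, given by its name, has taken for a name from the list of things; names that differ only in an ending like _2 or _b are one class to them, and where a whole thing is asked for, a point or a joint stands for the part that bears it (a point fixed in the world has none). Each returns a list of dicts, best first, with "p" (0 to 1); they miss things now and then, are a little off and sometimes report something else, mostly with a low value. They report only what shows in the picture. A call takes as long as a camera call. They do not tell look-alikes from the thing itself.
- boxes_of(label, camera): "rect" ([left, top, right, bottom] in pixels, round what is visible of it).
The state is a dict: "clock": time; "q": joint angles; "qd": joint speeds; "joint_torque": joint torques, N m; "tool_pos": TCP position; "eef_rot": TCP orientation; "force": force on the tool from outside, world axes, zero at the start; "moment": the same for the moment, N m; "finger_gap": finger opening in mm; "finger_force": force on a finger pad.
Only numpy, scipy, OpenCV 4.12 (cv2) and the standard library are available. Lean on these libraries where they do the work, as an engineer would, in place of code of your own. Each camera call takes 0.05 s, during which the arm holds its last target. There are 200 camera calls.

## Working session

There is one attempt and no reset: what is moved stays moved. The work goes in short steps, Python scripts to look and compute and a tool call to move; the robot and the scene stay as the last step left them, time stands still between calls to the robot, and variables do not carry over. Pictures are saved under pics/ and viewed, at most 10 in all, crops included, and the job is handed in when it is done.

Besides the shell and the picture viewer there is one more tool, called after ">>>" as a command line: name --argument value ..., lists and objects as JSON in quotes. arm_command: Moves the arm, as the interface text tells. Its arguments: {"type":"object","properties":{"steps":{"type":"array","items":{"type":"object","properties":{"tx":{"type":"number"},"ty":{"type":"number"},"tz":{"type":"number"},"rx":{"type":"number"},"ry":{"type":"number"},"rz":{"type":"number"},"grip":{"type":"number"}}}},"grip_force":{"type":"number"}},"required":["steps"]}

```bash
mkdir -p pics; ls; cat > h.py <<'E'
import numpy as np, cv2
from station import *
def cam(n,f=None):
    c=read_camera(n)
    if f: cv2.imwrite('pics/'+f,c['image'][:,:,::-1])
    return c
def ray(c,px,z=0.):
    R=cv2.Rodrigues(np.array(c['rvec'],float))[0];t=np.array(c['tvec'],float).ravel()
    K=np.array(c['intrinsics'],float)
    d=R.T@np.linalg.solve(K,np.array([px[0],px[1],1.]));o=-R.T@t
    return o+d*(z-o[2])/d[2]
def proj(c,P):
    return cv2.projectPoints(np.array(P,float).reshape(-1,1,3),np.array(c['rvec'],float),np.array(c['tvec'],float),np.array(c['intrinsics'],float),None)[0][:,0]
E
python3 - <<'E'
from h import *
np.set_printoptions(precision=1,suppress=True)
for n in('scene','top'):
    c=cam(n,n+'0.png'); print(n, ray(c,(320,240)))
    for l in('board','carving_spot','jar_a','pepper_mill'):
        print(l,[(np.round(b['rect']).tolist(),round(b['p'],2)) for b in boxes_of(l,n)])
s=get_state();print(s['clock'],s['tool_pos'],np.array(s['eef_rot']),s['force'],pinch_z)
E
```

```text
pics
scene [442.4  49.9   0. ]
board [([365.0, 196.0, 392.0, 330.0], 0.97), ([382.0, 127.0, 438.0, 238.0], 0.56)]
carving_spot [([240.0, 244.0, 350.0, 351.0], 0.69)]
jar_a [([171.0, 292.0, 217.0, 360.0], 0.71)]
pepper_mill [([194.0, 197.0, 226.0, 263.0], 0.94)]
top [602.6 -20.7   0. ]
board [([220.0, 162.0, 286.0, 281.0], 0.92)]
carving_spot [([275.0, 179.0, 397.0, 329.0], 0.68)]
jar_a [([397.0, 243.0, 438.0, 281.0], 0.86), ([415.0, 201.0, 462.0, 240.0], 0.81), ([223.0, 161.0, 290.0, 282.0], 0.53)]
pepper_mill [([276.0, 179.0, 397.0, 330.0], 0.74), ([384.0, 312.0, 423.0, 347.0], 0.62)]
0.5 [ 260.4 -568.1  231.3] [[-0.9 -0.4 -0. ]
 [-0.4  0.9  0. ]
 [-0.   0.  -1. ]] [0.1 0.1 0.2] -18.700000000000003
```

View pics/scene0.png

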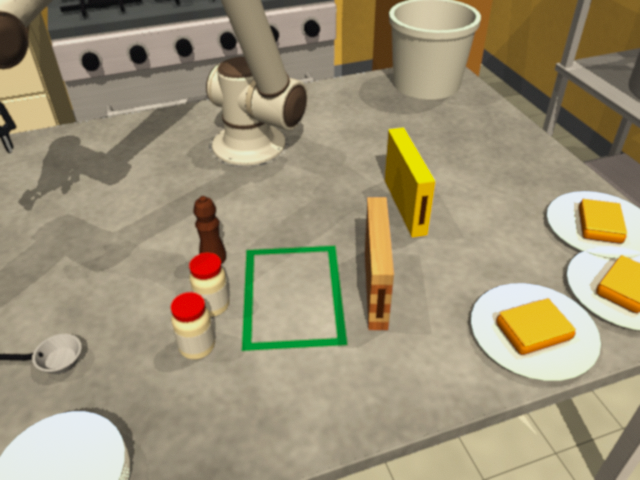

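View pics/top0.png

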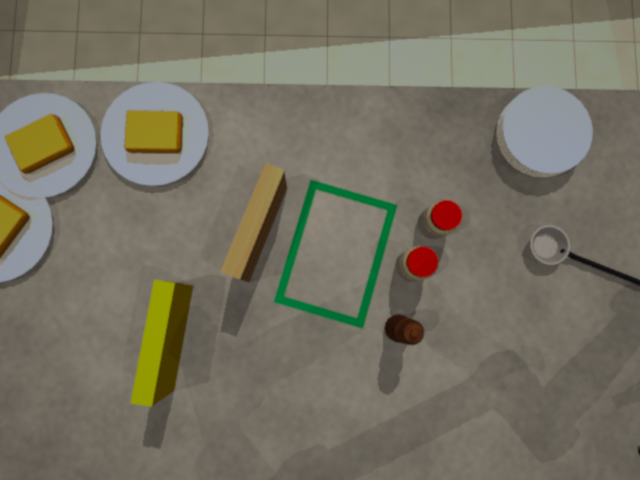

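The top view shows the board at (222–286, 165–281), standing to the left of the tape at (275–397, 180–327). The jars at (443,217) and (421,262) and the mill at (405,329) stand to the right of the tape. The yellow block is a decoy.

```bash
cat >> h.py <<'E'
from scipy.optimize import minimize
def spot(c):
    im=c['image'].astype(int);r,g,b=im[...,0],im[...,1],im[...,2]
    m=((g>r*1.5+15)&(g>b*1.3+10)).astype(np.uint8)
    cs=max(cv2.findContours(m,cv2.RETR_EXTERNAL,cv2.CHAIN_APPROX_NONE)[0],key=lambda k:cv2.boundingRect(k)[2]*cv2.boundingRect(k)[3])
    P=np.array([ray(c,p[0])[:2] for p in cs],np.float32)
    return cv2.minAreaRect(P)
def bmask(c,rect,pad=6):
    im=c['image'];h=cv2.cvtColor(im,cv2.COLOR_RGB2HSV).astype(int)
    m=(h[...,0]<22)&(h[...,1]>95)&(h[...,2]>30)
    o=np.zeros(m.shape,np.uint8);l,t,r,b=[int(v) for v in rect]
    o[t-pad:b+pad,l-pad:r+pad]=m[t-pad:b+pad,l-pad:r+pad]
    return cv2.morphologyEx(o,cv2.MORPH_CLOSE,np.ones((5,5),np.uint8))
C=np.array([[x,y,z] for x in(-19,19) for y in(-110,110) for z in(0,150)],float)
def wb(p):
    c,s=np.cos(p[2]),np.sin(p[2]);return C@np.array([[c,s,0],[-s,c,0],[0,0,1]])+[p[0],p[1],0]
def fit(cams,masks,p0):
    def cost(p):
        v=0
        for c,m in zip(cams,masks):
            q=np.zeros((480*4,640*4),np.uint8)
            cv2.fillConvexPoly(q,cv2.convexHull((proj(c,wb(p))*4+1.5).astype(np.int32)),255)
            q=cv2.resize(q,(640,480),interpolation=cv2.INTER_AREA)/255.
            v+=np.abs(q-m).sum()/m.sum()
        return v
    r=minimize(cost,p0,method='Nelder-Mead',options=dict(initial_simplex=np.array(p0)+np.array([[0,0,0],[25,0,0],[0,25,0],[0,0,.15]]),xatol=.1,fatol=1e-4))
    return r.x,r.fun
E
python3 - <<'E'
from h import *
np.set_printoptions(precision=3,suppress=True)
T=cam('top');S=cam('scene')
print(spot(T),spot(S))
a,b=ray(T,(270,276-50),150),None
for px in[(267,165),(286,172),(245,281),(222,273)]: print(ray(T,px,150))
mt=bmask(T,(220,162,286,281));ms=bmask(S,(365,196,392,330))
print(mt.sum(),ms.sum())
a=ray(T,(255,223),150)
p0=[a[0],a[1],np.radians(-107)]
for cs,m in(([T],[mt]),([S],[ms]),([T,S],[mt,ms])): print(fit(cs,m,p0))
for px in[(443,217),(421,262)]: print('jar',ray(T,px,115)); 
print('mill',ray(T,(408,331),168))
for i,(c,m) in enumerate(((T,mt),(S,ms))):
    im=c['image'][:,:,::-1].copy();im[m>0]=(255,0,255);cv2.imwrite(f'pics/m{i}.png',im)
E
```

```text
((576.2130126953125, -54.85926818847656), (196.53114318847656, 276.5645446777344), 74.07921600341797) ((575.9552001953125, -57.24491882324219), (196.62228393554688, 276.6249084472656), 74.14078521728516)
[724.723  84.104 150.   ]
[711.775  48.279 150.   ]
[507.3   119.574 150.   ]
[521.426 161.807 150.   ]
3220 3331
(array([620.44 , 108.749,  -1.927]), np.float64(0.09754719279015955))
(array([621.539, 107.379,  -1.935]), np.float64(0.03284299009306515))
(array([619.286, 108.375,  -1.935]), np.float64(0.14183278313087336))
jar [ 636.086 -255.296  115.   ]
jar [ 548.298 -211.101  115.   ]
mill [ 421.083 -173.487  168.   ]
```

```bash
cat >> h.py <<'E'
from scipy.spatial.transform import Rotation as Ro
O=np.array([576.1,-56.,0]);A=np.radians(74.1-180);F=np.array([np.cos(A),np.sin(A),0]);Y=np.array([-F[1],F[0],0]);U=np.array([0,0,1.])
def w(x,y,z): return O+x*F+y*Y+z*U
def insp(P): d=np.array(P)-O; return np.array([d@F,d@Y,d[2]])
def tgt(tilt=35):
    t=np.radians(tilt);z=np.sin(t)*F-np.cos(t)*U;y=-Y;return np.column_stack([np.cross(y,z),y,z])
def step(x,y,z,tilt=35):
    s=get_state();R=np.array(s['eef_rot']);p=np.array(s['tool_pos'])
    d=R.T@(w(x,y,z)-p)/40;r=Ro.from_matrix(R.T@tgt(tilt)).as_rotvec()
    print('t',np.round(d,3),'r',np.round(r,4),'now',np.round(insp(p),1),s['clock'],np.round(s['q'],1))
E
python3 - <<'E'
from h import *
T=cam('top')
for px in[(155,133),(208,133),(165,185),(145,405),(180,405),(155,283)]: print(px,insp(ray(T,px,10)).round())
print(insp([620,108,0]),np.degrees(A))
step(-290,-2,300)
E
```

```text
(155, 133) [-451.  137.   10.]
(208, 133) [-341.  170.   10.]
(165, 185) [-394.   34.   10.]
(145, 405) [-288. -412.   10.]
(180, 405) [-219. -392.   10.]
(155, 283) [-347. -171.   10.]
[-169.75238447   -2.70886838    0.        ] -105.9
t [-17.181  13.895  -1.717] r [ 0.2635  0.572  -0.8359] now [ 579.  -163.3  231.3] 0.65 [-50.6  22.    0.5  -0.  -68.4 -14.8]
```

>>> arm_command --steps '[{"tz": -1.0, "grip": 0.2}, {"tz": -1.72, "grip": 0.2}, {"tx": -2, "ty": 1.6, "tz": -1.72, "rx": 0.03, "ry": 0.07, "rz": -0.1, "grip": 0.2}, {"tx": -4, "ty": 3.2, "tz": -1.72, "rx": 0.06, "ry": 0.14, "rz": -0.2, "grip": 0.2}, {"tx": -6, "ty": 4.8, "tz": -1.72, "rx": 0.09, "ry": 0.2, "rz": -0.3, "grip": 0.2}, {"tx": -8, "ty": 6.4, "tz": -1.72, "rx": 0.12, "ry": 0.27, "rz": -0.39, "grip": 0.2}, {"tx": -9, "ty": 7.2, "tz": -1.72, "rx": 0.15, "ry": 0.34, "rz": -0.49, "grip": 0.2}, {"tx": -10, "ty": 8, "tz": -1.72, "rx": 0.18, "ry": 0.4, "rz": -0.58, "grip": 0.2}, {"tx": -11, "ty": 8.8, "tz": -1.72, "rx": 0.22, "ry": 0.47, "rz": -0.69, "grip": 0.2}, {"tx": -12, "ty": 9.6, "tz": -1.72, "rx": 0.26, "ry": 0.57, "rz": -0.84, "grip": 0.2}]'

```text
invalid input
```

```bash
python3 -c "
from h import *
step(-290,-2,300)"
```

```text
t [-17.181  13.895  -1.717] r [ 0.2635  0.572  -0.8359] now [ 579.  -163.3  231.3] 0.65 [-50.6  22.    0.5  -0.  -68.4 -14.8]
```

>>> arm_command --steps '[{"tx": 0.0, "ty": 0.0, "tz": -1.0, "rx": 0.0, "ry": 0.0, "rz": 0.0, "grip": 0.2}, {"tx": 0.0, "ty": 0.0, "tz": -1.72, "rx": 0.0, "ry": 0.0, "rz": 0.0, "grip": 0.2}]' --grip_force 20

```text
clock: 0.82
tool_pos: [260.0, -567.9, 300.5]
eef_rot: [[-0.909, -0.417, -0.002], [-0.417, 0.909, 0.002], [0.001, 0.002, -1.0]]
force: [0.6, -0.7, 2.5]
finger_gap: 63.7
finger_force: 0.0
```

Rows need every field, it seems. Continuing.

>>> arm_command --steps '[{"tx": -0.8, "ty": 0.6, "tz": 0.0, "rx": 0.03, "ry": 0.06, "rz": -0.08, "grip": 0.2}, {"tx": -1.6, "ty": 1.2, "tz": 0.0, "rx": 0.05, "ry": 0.11, "rz": -0.17, "grip": 0.2}, {"tx": -2.4, "ty": 1.9, "tz": 0.0, "rx": 0.08, "ry": 0.17, "rz": -0.25, "grip": 0.2}, {"tx": -3.2, "ty": 2.5, "tz": 0.0, "rx": 0.1, "ry": 0.23, "rz": -0.33, "grip": 0.2}, {"tx": -4.0, "ty": 3.2, "tz": 0.0, "rx": 0.13, "ry": 0.29, "rz": -0.42, "grip": 0.2}, {"tx": -4.8, "ty": 3.8, "tz": 0.0, "rx": 0.16, "ry": 0.34, "rz": -0.5, "grip": 0.2}, {"tx": -5.6, "ty": 4.5, "tz": 0.0, "rx": 0.18, "ry": 0.4, "rz": -0.58, "grip": 0.2}, {"tx": -6.4, "ty": 5.1, "tz": 0.0, "rx": 0.21, "ry": 0.46, "rz": -0.67, "grip": 0.2}, {"tx": -7.2, "ty": 5.8, "tz": 0.0, "rx": 0.24, "ry": 0.51, "rz": -0.75, "grip": 0.2}, {"tx": -8.0, "ty": 6.4, "tz": 0.0, "rx": 0.26, "ry": 0.57, "rz": -0.84, "grip": 0.2}]' --grip_force 20

```text
clock: 1.65
tool_pos: [444.8, -200.0, 301.0]
eef_rot: [[-0.217, -0.964, -0.154], [-0.791, 0.266, -0.551], [0.573, 0.002, -0.82]]
force: [0.4, -1.2, 0.0]
finger_gap: 51.2
finger_force: 0.0
```

```bash
python3 -c "
from h import *
step(-290,-2,300)"
```

```text
t [-9.516 -2.216 -6.623] r [-0.0027  0.0012  0.008 ] now [174.4 -86.9 301. ] 1.65 [ 11.9   8.1 -27.1  31.7 -75.1 -41.2]
```

>>> arm_command --steps '[{"tx": -0.8, "ty": -0.2, "tz": -0.55, "rx": 0.0, "ry": 0.0, "rz": 0.01, "grip": 0.2}, {"tx": -1.6, "ty": -0.4, "tz": -1.1, "rx": 0.0, "ry": 0.0, "rz": 0.01, "grip": 0.2}, {"tx": -2.4, "ty": -0.6, "tz": -1.65, "rx": 0.0, "ry": 0.0, "rz": 0.01, "grip": 0.2}, {"tx": -3.2, "ty": -0.75, "tz": -2.2, "rx": 0.0, "ry": 0.0, "rz": 0.01, "grip": 0.2}, {"tx": -4.0, "ty": -0.95, "tz": -2.8, "rx": 0.0, "ry": 0.0, "rz": 0.01, "grip": 0.2}, {"tx": -4.8, "ty": -1.1, "tz": -3.35, "rx": 0.0, "ry": 0.0, "rz": 0.01, "grip": 0.2}, {"tx": -5.6, "ty": -1.3, "tz": -3.9, "rx": 0.0, "ry": 0.0, "rz": 0.01, "grip": 0.2}, {"tx": -6.8, "ty": -1.6, "tz": -4.7, "rx": 0.0, "ry": 0.0, "rz": 0.01, "grip": 0.2}, {"tx": -8.2, "ty": -1.9, "tz": -5.7, "rx": 0.0, "ry": 0.0, "rz": 0.01, "grip": 0.2}, {"tx": -9.5, "ty": -2.2, "tz": -6.6, "rx": 0.0, "ry": 0.0, "rz": 0.01, "grip": 0.2}]' --grip_force 20

```text
clock: 2.48
tool_pos: [625.2, 160.2, 299.7]
eef_rot: [[-0.23, -0.96, -0.157], [-0.788, 0.279, -0.549], [0.571, -0.003, -0.821]]
force: [0.7, -1.4, 0.0]
finger_gap: 51.4
finger_force: 0.0
```

```bash
python3 -c "
from h import *
step(-260,-2,40)"
```

```text
t [-4.498 -0.229  4.781] r [ 0.0007  0.0036 -0.0055] now [-221.4  -12.   299.7] 2.4833 [ 37.3  33.8  14.6  20.2 -99.4 -55.3]
```

>>> arm_command --steps '[{"tx": -0.8, "ty": 0.0, "tz": 0.0, "rx": 0.0, "ry": 0.0, "rz": 0.0, "grip": 0.2}, {"tx": -1.4, "ty": -0.1, "tz": 0.6, "rx": 0.0, "ry": 0.0, "rz": 0.0, "grip": 0.2}, {"tx": -2.0, "ty": -0.1, "tz": 1.2, "rx": 0.0, "ry": 0.0, "rz": 0.0, "grip": 0.2}, {"tx": -2.5, "ty": -0.2, "tz": 1.9, "rx": 0.0, "ry": 0.0, "rz": 0.0, "grip": 0.2}, {"tx": -3.0, "ty": -0.2, "tz": 2.6, "rx": 0.0, "ry": 0.0, "rz": 0.0, "grip": 0.2}, {"tx": -3.5, "ty": -0.2, "tz": 3.3, "rx": 0.0, "ry": 0.0, "rz": 0.0, "grip": 0.2}, {"tx": -4.0, "ty": -0.2, "tz": 4.0, "rx": 0.0, "ry": 0.0, "rz": 0.0, "grip": 0.2}, {"tx": -4.5, "ty": -0.2, "tz": 4.7, "rx": 0.0, "ry": 0.0, "rz": 0.0, "grip": 0.2}, {"tx": -4.5, "ty": -0.2, "tz": 4.8, "rx": 0.0, "ry": 0.0, "rz": 0.0, "grip": 0.2}, {"tx": -4.5, "ty": -0.2, "tz": 4.8, "rx": 0.0, "ry": 0.0, "rz": 0.0, "grip": 0.2}]' --grip_force 20

```text
clock: 3.32
tool_pos: [642.4, 191.4, 37.2]
eef_rot: [[-0.228, -0.96, -0.161], [-0.786, 0.279, -0.552], [0.575, 0.001, -0.818]]
force: [-0.0, 0.5, 1.0]
finger_gap: 51.6
finger_force: 0.0
```

```bash
python3 -c "
from h import *
step(-220,-2,6)
cam('scene','s1.png')
S=cam('scene')
c=S['image'][120:380,280:560,::-1];cv2.imwrite('pics/s1.png',cv2.resize(c,None,fx=2.2,fy=2.2,interpolation=cv2.INTER_CUBIC))"
```

```text
t [ 0.289 -0.057  1.156] r [ 0.0041 -0.0017 -0.0039] now [-256.1   -4.    37.2] 3.3167 [ 38.4  48.3   4.   20.  -76.4 -64.7]
```

View pics/s1.png

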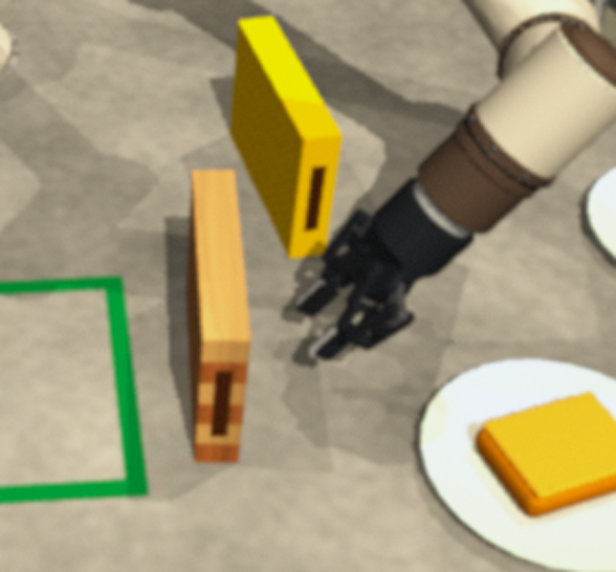

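The gripper stands clear behind the groove face of the board (board at crop 190–250, fingertips at about 300–320). Lowering and closing in.

>>> arm_command --steps '[{"tx": 0.1, "ty": -0.02, "tz": 0.3, "rx": 0.0, "ry": 0.0, "rz": 0.0, "grip": 0.2}, {"tx": 0.15, "ty": -0.04, "tz": 0.6, "rx": 0.0, "ry": 0.0, "rz": 0.0, "grip": 0.2}, {"tx": 0.2, "ty": -0.05, "tz": 0.9, "rx": 0.0, "ry": 0.0, "rz": 0.0, "grip": 0.2}, {"tx": 0.28, "ty": -0.05, "tz": 1.1, "rx": 0.0, "ry": 0.0, "rz": 0.0, "grip": 0.2}, {"tx": 0.28, "ty": -0.05, "tz": 1.1, "rx": 0.0, "ry": 0.0, "rz": 0.0, "grip": 0.2}]' --grip_force 20

```text
clock: 3.83
tool_pos: [636.1, 158.1, 11.0]
eef_rot: [[-0.232, -0.96, -0.157], [-0.788, 0.28, -0.548], [0.57, -0.003, -0.822]]
force: [-0.4, -0.3, 0.1]
finger_gap: 50.8
finger_force: 0.0
```

```bash
python3 -c "
from h import *
print(get_state()['force'])
step(-120,-2,7);step(-220,-2,7)"
```

```text
[-0.368914   -0.27869809  0.05134152]
t [2.045 0.009 1.541] r [ 0.0012  0.0043 -0.0072] now [-222.3   -1.    11. ] 3.8333 [ 36.6  48.1  -1.2  21.5 -70.8 -65.5]
t [-0.009  0.025  0.116] r [ 0.0012  0.0043 -0.0072] now [-222.3   -1.    11. ] 3.8333 [ 36.6  48.1  -1.2  21.5 -70.8 -65.5]
```

>>> arm_command --steps '[{"tx": 0.04, "ty": 0.0, "tz": 0.14, "rx": 0.0, "ry": 0.0, "rz": 0.0, "grip": 0.2}, {"tx": 0.14, "ty": 0.0, "tz": 0.22, "rx": 0.0, "ry": 0.0, "rz": 0.0, "grip": 0.2}, {"tx": 0.24, "ty": 0.0, "tz": 0.29, "rx": 0.0, "ry": 0.0, "rz": 0.0, "grip": 0.2}, {"tx": 0.32, "ty": 0.0, "tz": 0.35, "rx": 0.0, "ry": 0.0, "rz": 0.0, "grip": 0.2}, {"tx": 0.4, "ty": 0.0, "tz": 0.41, "rx": 0.0, "ry": 0.0, "rz": 0.0, "grip": 0.2}, {"tx": 0.48, "ty": 0.0, "tz": 0.46, "rx": 0.0, "ry": 0.0, "rz": 0.0, "grip": 0.2}, {"tx": 0.56, "ty": 0.0, "tz": 0.52, "rx": 0.0, "ry": 0.0, "rz": 0.0, "grip": 0.2}, {"tx": 0.64, "ty": 0.0, "tz": 0.57, "rx": 0.0, "ry": 0.0, "rz": 0.0, "grip": 0.2}, {"tx": 0.72, "ty": 0.0, "tz": 0.62, "rx": 0.0, "ry": 0.0, "rz": 0.0, "grip": 0.2}, {"tx": 0.8, "ty": 0.0, "tz": 0.68, "rx": 0.0, "ry": 0.0, "rz": 0.0, "grip": 0.2}]' --grip_force 20

```text
clock: 4.67
tool_pos: [624.6, 119.2, 5.5]
eef_rot: [[-0.23, -0.96, -0.156], [-0.789, 0.278, -0.548], [0.57, -0.003, -0.822]]
force: [-0.3, 3.8, -0.2]
finger_gap: 51.4
finger_force: 1.8
```

```bash
python3 - <<'E'
from h import *
print(get_state()['force'])
step(-120,-2,7)
def meas():
    S=cam('scene');b=boxes_of('board','scene');r=[k['rect'] for k in b if k['rect'][0]<375];r=r[0]
    p,f=fit([S],[bmask(S,r)],[612,95,-1.9])
    q=insp([p[0],p[1],0]);print('board',q.round(1),'yaw rel',round(p[2]-A,3),'fit',round(f,3),np.round(r))
    for n,y in(('l',110),('r',-110)):
        c,s=np.cos(p[2]),np.sin(p[2]);print(n,insp([p[0]+19*c-y*s,p[1]+19*s+y*c,0]).round(1))
meas()
E
```

```text
[-0.30976889  3.77656894 -0.19414068]
t [1.291 0.009 0.848] r [ 0.0002  0.0044 -0.0056] now [-181.8   -1.4    5.5] 4.6667 [ 34.4  46.5  -6.7  23.3 -66.8 -65.7]
board [-156.    -0.7    0. ] yaw rel -0.017 fit 0.03 [356. 198. 389. 329.]
l [-135.2  109.     0. ]
r [-138.9 -111.     0. ]
```

>>> arm_command --steps '[{"tx": 0.09, "ty": 0.0, "tz": 0.05, "rx": 0.0, "ry": 0.0, "rz": 0.0, "grip": 0.2}, {"tx": 0.17, "ty": 0.0, "tz": 0.1, "rx": 0.0, "ry": 0.0, "rz": 0.0, "grip": 0.2}, {"tx": 0.25, "ty": 0.0, "tz": 0.16, "rx": 0.0, "ry": 0.0, "rz": 0.0, "grip": 0.2}, {"tx": 0.33, "ty": 0.0, "tz": 0.21, "rx": 0.0, "ry": 0.0, "rz": 0.0, "grip": 0.2}, {"tx": 0.41, "ty": 0.0, "tz": 0.27, "rx": 0.0, "ry": 0.0, "rz": 0.0, "grip": 0.2}, {"tx": 0.49, "ty": 0.0, "tz": 0.32, "rx": 0.0, "ry": 0.0, "rz": 0.0, "grip": 0.2}, {"tx": 0.57, "ty": 0.0, "tz": 0.37, "rx": 0.0, "ry": 0.0, "rz": 0.0, "grip": 0.2}, {"tx": 0.65, "ty": 0.0, "tz": 0.43, "rx": 0.0, "ry": 0.0, "rz": 0.0, "grip": 0.2}, {"tx": 0.73, "ty": 0.0, "tz": 0.48, "rx": 0.0, "ry": 0.0, "rz": 0.0, "grip": 0.2}, {"tx": 0.81, "ty": 0.0, "tz": 0.53, "rx": 0.0, "ry": 0.0, "rz": 0.0, "grip": 0.2}]' --grip_force 20

```text
clock: 5.6
tool_pos: [613.4, 81.4, 6.5]
eef_rot: [[-0.23, -0.96, -0.157], [-0.788, 0.279, -0.549], [0.571, -0.002, -0.821]]
force: [0.7, 2.4, -1.3]
finger_gap: 51.8
finger_force: 1.4
```

```bash
python3 - <<'E'
from h import *
print(get_state()['force'])
step(-125,-2,7)
E
```

```text
[ 0.70830443  2.40733729 -1.30463884]
t [0.363 0.004 0.238] r [ 0.0011  0.0034 -0.0056] now [-142.3   -1.8    6.5] 5.6 [ 32.2  44.6 -11.3  25.1 -63.8 -65.7]
```

>>> arm_command --steps '[{"tx": 0.08, "ty": 0.0, "tz": 0.05, "rx": 0.0, "ry": 0.0, "rz": 0.0, "grip": 0.2}, {"tx": 0.16, "ty": 0.0, "tz": 0.1, "rx": 0.0, "ry": 0.0, "rz": 0.0, "grip": 0.2}, {"tx": 0.22, "ty": 0.0, "tz": 0.15, "rx": 0.0, "ry": 0.0, "rz": 0.0, "grip": 0.2}, {"tx": 0.28, "ty": 0.0, "tz": 0.18, "rx": 0.0, "ry": 0.0, "rz": 0.0, "grip": 0.2}, {"tx": 0.33, "ty": 0.0, "tz": 0.21, "rx": 0.0, "ry": 0.0, "rz": 0.0, "grip": 0.2}, {"tx": 0.33, "ty": 0.0, "tz": 0.21, "rx": 0.0, "ry": 0.0, "rz": 0.0, "grip": 0.2}, {"tx": 0.33, "ty": 0.0, "tz": 0.21, "rx": 0.0, "ry": 0.0, "rz": 0.0, "grip": 0.2}, {"tx": 0.33, "ty": 0.0, "tz": 0.21, "rx": 0.0, "ry": 0.0, "rz": 0.0, "grip": 0.2}]' --grip_force 20

```text
clock: 6.27
tool_pos: [608.8, 66.2, 7.4]
eef_rot: [[-0.23, -0.96, -0.158], [-0.787, 0.279, -0.55], [0.572, -0.002, -0.82]]
force: [0.8, 1.0, -1.1]
finger_gap: 51.5
finger_force: 0.2
```

```bash
python3 - <<'E'
from h import *
print(get_state()['force'])
step(-145,-2,7)
S=cam('scene','s2.png');r=boxes_of('board','scene');print([np.round(k['rect']) for k in r]);r=r[0]['rect']
p,f=fit([S],[bmask(S,r)],[600,45,-1.85])
print('board',insp([p[0],p[1],0]).round(1),'yaw',round(p[2]-A,3),f)
for y in(110,-110):
    c,s=np.cos(p[2]),np.sin(p[2]);print(insp([p[0]+19*c-y*s,p[1]+19*s+y*c,0]).round(1))
cv2.imwrite('pics/s2.png',cv2.resize(S['image'][150:380,160:480,::-1],None,fx=2.4,fy=2.4,interpolation=cv2.INTER_CUBIC))
E
```

```text
[ 0.83696937  0.96816043 -1.095551  ]
t [-0.385  0.003 -0.256] r [ 0.0018  0.0017 -0.0057] now [-126.5   -2.     7.4] 6.2667 [ 31.2  43.9 -13.1  25.9 -62.7 -65.6]
[array([331., 197., 360., 330.]), array([382., 127., 432., 209.])]
board [-101.7   -1.7    0. ] yaw -0.007 0.03386218556155202
[-82.  108.2   0. ]
[ -83.5 -111.8    0. ]
```

View pics/s2.png

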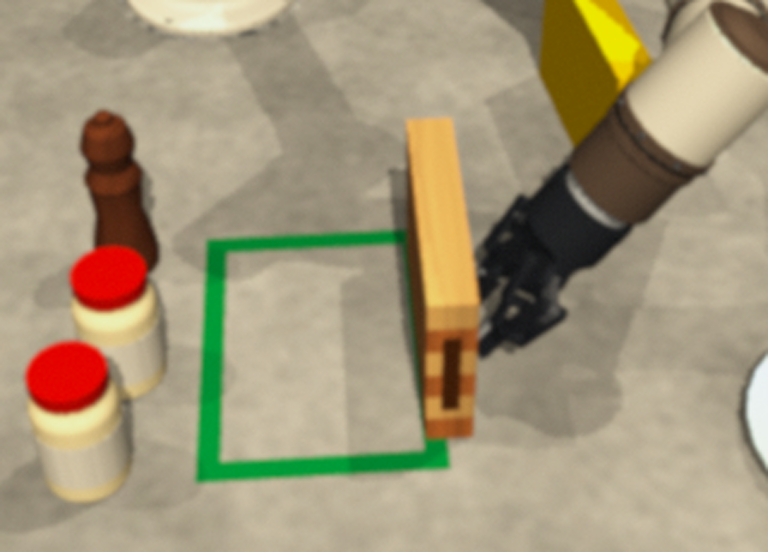

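The board stands with its foot on the near tape (foot at about −83 mm), well aligned. Backing off and raising.

>>> arm_command --steps '[{"tx": -0.2, "ty": 0.0, "tz": -0.14, "rx": 0.0, "ry": 0.0, "rz": 0.0, "grip": 0.2}, {"tx": -0.5, "ty": 0.0, "tz": -0.35, "rx": 0.0, "ry": 0.0, "rz": 0.0, "grip": 0.2}, {"tx": -0.8, "ty": 0.0, "tz": -0.56, "rx": 0.0, "ry": 0.0, "rz": 0.0, "grip": 0.2}, {"tx": -0.5, "ty": 0.0, "tz": -1.0, "rx": 0.0, "ry": 0.0, "rz": 0.0, "grip": 0.2}, {"tx": -0.2, "ty": 0.0, "tz": -1.4, "rx": 0.0, "ry": 0.0, "rz": 0.0, "grip": 0.2}, {"tx": 0.1, "ty": 0.0, "tz": -1.85, "rx": 0.0, "ry": 0.0, "rz": 0.0, "grip": 0.2}, {"tx": 0.4, "ty": 0.0, "tz": -2.3, "rx": 0.0, "ry": 0.0, "rz": 0.0, "grip": 0.2}, {"tx": 0.7, "ty": 0.0, "tz": -2.7, "rx": 0.0, "ry": 0.0, "rz": 0.0, "grip": 0.2}, {"tx": 0.7, "ty": 0.0, "tz": -2.7, "rx": 0.0, "ry": 0.0, "rz": 0.0, "grip": 0.2}]' --grip_force 20

```text
clock: 7.12
tool_pos: [621.8, 105.4, 116.3]
eef_rot: [[-0.233, -0.961, -0.151], [-0.79, 0.278, -0.547], [0.567, -0.008, -0.824]]
force: [0.4, 0.5, 0.0]
finger_gap: 51.4
finger_force: 0.0
```

```bash
python3 - <<'E'
from h import *
print(get_state()['force'])
step(-127,-2,112);step(-80,-2,112)
E
```

```text
[0.42878379 0.47236469 0.00572664]
t [0.778 0.04  0.667] r [-0.0044  0.0078 -0.0081] now [-167.8   -0.3  116.3] 7.1167 [ 33.8  38.5  -4.1  22.4 -76.  -61.2]
t [1.746 0.035 1.334] r [-0.0044  0.0078 -0.0081] now [-167.8   -0.3  116.3] 7.1167 [ 33.8  38.5  -4.1  22.4 -76.  -61.2]
```

>>> arm_command --steps '[{"tx": 0.2, "ty": 0.0, "tz": 0.18, "rx": 0.0, "ry": 0.0, "rz": 0.0, "grip": 0.2}, {"tx": 0.4, "ty": 0.0, "tz": 0.33, "rx": 0.0, "ry": 0.0, "rz": 0.0, "grip": 0.2}, {"tx": 0.52, "ty": 0.0, "tz": 0.43, "rx": 0.0, "ry": 0.0, "rz": 0.0, "grip": 0.2}, {"tx": 0.6, "ty": 0.0, "tz": 0.49, "rx": 0.0, "ry": 0.0, "rz": 0.0, "grip": 0.2}, {"tx": 0.68, "ty": 0.0, "tz": 0.55, "rx": 0.0, "ry": 0.0, "rz": 0.0, "grip": 0.2}, {"tx": 0.76, "ty": 0.0, "tz": 0.6, "rx": 0.0, "ry": 0.0, "rz": 0.0, "grip": 0.2}, {"tx": 0.84, "ty": 0.0, "tz": 0.66, "rx": 0.0, "ry": 0.0, "rz": 0.0, "grip": 0.2}, {"tx": 0.92, "ty": 0.0, "tz": 0.71, "rx": 0.0, "ry": 0.0, "rz": 0.0, "grip": 0.2}, {"tx": 1.0, "ty": 0.0, "tz": 0.77, "rx": 0.0, "ry": 0.0, "rz": 0.0, "grip": 0.2}]' --grip_force 20

```text
clock: 7.87
tool_pos: [606.0, 55.6, 109.6]
eef_rot: [[-0.23, -0.96, -0.156], [-0.788, 0.278, -0.549], [0.57, -0.003, -0.821]]
force: [0.2, 1.2, 0.9]
finger_gap: 51.1
finger_force: 0.5
```

```bash
python3 - <<'E'
from h import *
print(get_state()['force'])
step(-80,-2,116)
E
```

```text
[0.21483822 1.19471186 0.88963975]
t [ 0.82  -0.001  0.375] r [ 0.0001  0.0039 -0.0056] now [-115.5   -1.8  109.6] 7.8667 [ 30.8  36.4 -10.2  24.3 -71.8 -60.6]
```

Contact at about 1.2 N and the board is leaning; continuing the push.

>>> arm_command --steps '[{"tx": 0.1, "ty": 0.0, "tz": 0.05, "rx": 0.0, "ry": 0.0, "rz": 0.0, "grip": 0.2}, {"tx": 0.2, "ty": 0.0, "tz": 0.1, "rx": 0.0, "ry": 0.0, "rz": 0.0, "grip": 0.2}, {"tx": 0.3, "ty": 0.0, "tz": 0.14, "rx": 0.0, "ry": 0.0, "rz": 0.0, "grip": 0.2}, {"tx": 0.4, "ty": 0.0, "tz": 0.18, "rx": 0.0, "ry": 0.0, "rz": 0.0, "grip": 0.2}, {"tx": 0.5, "ty": 0.0, "tz": 0.23, "rx": 0.0, "ry": 0.0, "rz": 0.0, "grip": 0.2}, {"tx": 0.6, "ty": 0.0, "tz": 0.28, "rx": 0.0, "ry": 0.0, "rz": 0.0, "grip": 0.2}, {"tx": 0.6, "ty": 0.0, "tz": 0.28, "rx": 0.0, "ry": 0.0, "rz": 0.0, "grip": 0.2}, {"tx": 0.6, "ty": 0.0, "tz": 0.28, "rx": 0.0, "ry": 0.0, "rz": 0.0, "grip": 0.2}, {"tx": 0.6, "ty": 0.0, "tz": 0.28, "rx": 0.0, "ry": 0.0, "rz": 0.0, "grip": 0.2}]' --grip_force 20

```text
clock: 8.62
tool_pos: [598.4, 30.5, 113.9]
eef_rot: [[-0.23, -0.96, -0.157], [-0.788, 0.279, -0.549], [0.571, -0.003, -0.821]]
force: [0.4, -1.1, 0.5]
finger_gap: 51.3
finger_force: 0.0
```

```bash
python3 - <<'E'
from h import *
print(get_state()['force'])
step(-80,-2,116)
S=cam('scene')
cv2.imwrite('pics/s3.png',cv2.resize(S['image'][150:380,160:480,::-1],None,fx=2.4,fy=2.4,interpolation=cv2.INTER_CUBIC))
E
```

```text
[ 0.41760962 -1.1110157   0.50272365]
t [ 0.221 -0.006  0.09 ] r [ 0.0009  0.0034 -0.0057] now [-89.3  -2.2 113.9] 8.6167 [ 29.1  34.9 -12.7  25.3 -70.5 -59.9]
```

View pics/s3.png

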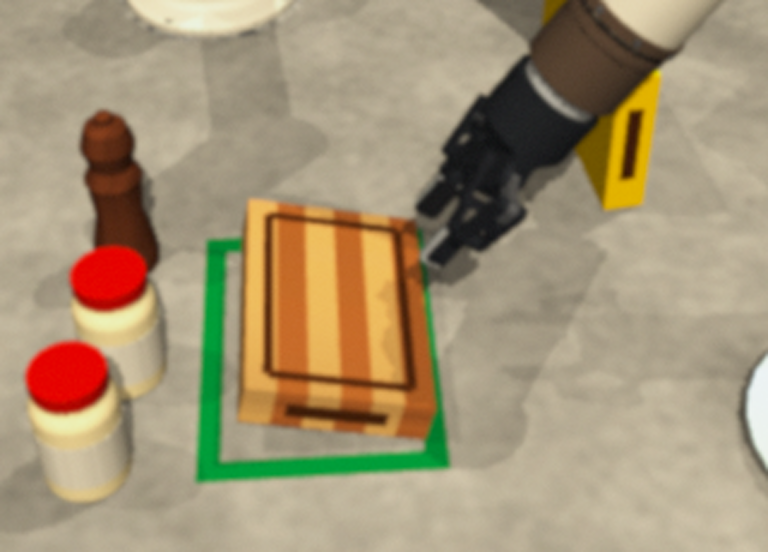

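The board lies flat with its groove up inside the tape, and the jars and mill are still standing. I'll back the arm off, then measure the corners.

>>> arm_command --steps '[{"tx": -0.3, "ty": 0.0, "tz": -0.3, "rx": 0.0, "ry": 0.0, "rz": 0.0, "grip": 0.2}, {"tx": -0.6, "ty": 0.0, "tz": -0.8, "rx": 0.0, "ry": 0.0, "rz": 0.0, "grip": 0.2}, {"tx": -1.0, "ty": 0.0, "tz": -1.4, "rx": 0.0, "ry": 0.0, "rz": 0.0, "grip": 0.2}, {"tx": -1.4, "ty": 0.0, "tz": -2.0, "rx": 0.0, "ry": 0.0, "rz": 0.0, "grip": 0.2}, {"tx": -1.6, "ty": 0.0, "tz": -2.5, "rx": 0.0, "ry": 0.0, "rz": 0.0, "grip": 0.2}, {"tx": -1.6, "ty": 0.0, "tz": -2.5, "rx": 0.0, "ry": 0.0, "rz": 0.0, "grip": 0.2}, {"tx": -1.6, "ty": 0.0, "tz": -2.5, "rx": 0.0, "ry": 0.0, "rz": 0.0, "grip": 0.2}]' --grip_force 20

```text
clock: 9.25
tool_pos: [629.1, 137.2, 159.4]
eef_rot: [[-0.23, -0.961, -0.156], [-0.789, 0.278, -0.548], [0.57, -0.003, -0.822]]
force: [0.5, -0.5, 0.3]
finger_gap: 51.4
finger_force: 0.0
```

```bash
python3 - <<'E'
import h
from h import *
h.C=np.array([[x,y,z] for x in(-75,75) for y in(-110,110) for z in(0,38)],float)
S=cam('scene');T=cam('top')
m=bmask(S,(258,230,346,338),4)
for n,c,m in(('S',S,m),('T',T,bmask(T,boxes_of('board','top')[0]['rect'],4))):
    p,f=fit([c],[m],[575,-50,A]);P=wb(p)[::2]
    print(n,round(f,3),round(p[2]-A,3),[insp(q).round(1).tolist()[:2] for q in P])
for px in[(443,217),(421,262)]: pass
print(get_state()['force'],get_state()['finger_force'])
cv2.imwrite('pics/t4.png',cv2.resize(T['image'][140:360,200:480,::-1],None,fx=2.6,fy=2.6,interpolation=cv2.INTER_CUBIC))
E
```

```text
S 0.047 0.008 [[-70.4, -111.7], [-72.2, 108.3], [79.6, -110.5], [77.8, 109.4]]
T 0.206 -0.006 [[-71.4, -112.3], [-70.1, 107.7], [78.6, -113.2], [79.9, 106.8]]
[ 1.22306146 -1.38051303 -0.32654276] 0.0
```

View pics/t4.png

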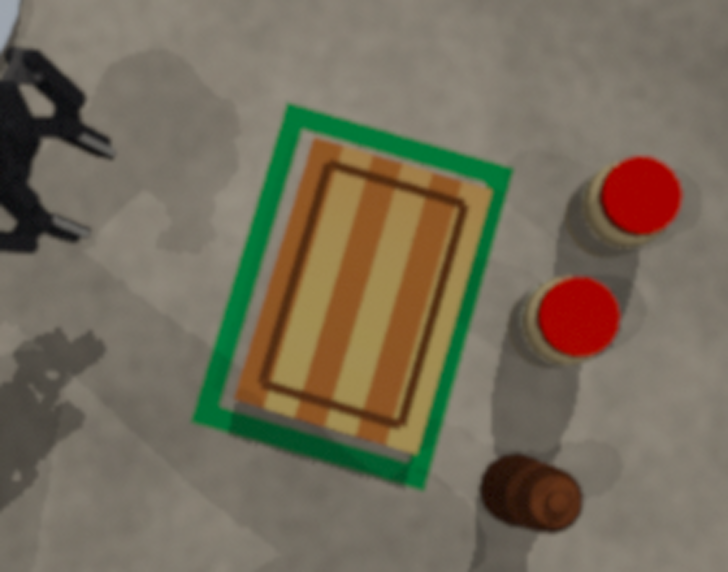

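The top view shows the board well inside the tape, groove up, with the gripper clear and the jars and mill undisturbed.

```bash
python3 -c "
from station import *
print(job_done())"
```

```text
the job is handed in; nothing more can be done
None
```

The job is handed in: I slid the board standing to the near line and tipped it over, and it now lies flat, groove up and fully inside the tape, with the jars and mill still standing where they were.

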